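# Slide the gilding carriage home and set its thumbscrew

## Robot

A 6-joint arm with a two-finger parallel gripper is mounted at the origin on the work surface. World frame = base frame: x ahead of the robot, y to its left, z up, the work surface at z = 0. Lengths are in m, angles in rad, forces in N, time in s.
With the tool pointing down it reaches from about 0.425 to 0.95 m from the base axis. Payload 3.5 kg.
Tool frame: the origin (TCP) lies midway between the tips of the shut fingers; the grasp point (between the pads) lies ctrl.grasp_offset behind it (ctrl.grasp_offset is the distance from the TCP to the grasp point, in m); x points along the fingers, y is the direction in which the jaws open and shut, and the axes are right-handed (so a half turn about x gives the same grasp; the last joint's range is limited). The gripper opens to 85 mm and grips with 20 to 120 N. Pads are 22 mm wide; open, the fingers measure 114 mm over their backs; the gripper's body (76 mm by 85 mm) begins 54 mm behind the grasp point. The pads swing forward as they close: fully open they stand 13 mm farther back than shut.
Start: joints at [1.103, 0.286, 1.577, -0, 1.279, -0.15], TCP at [0.211, 0.641, 0.231] pointing down, gripper open.
Joint ranges: [-2.77, 2.77], [-0.9, 2.22], [0.21, 2.48], [-1.53, 4.67], [0.24, 2.81], [-2.84, 2.84]. Speed limits (rad/s): [2.79, 2.79, 3.14, 3.14, 3.14, 3.14].

## Interface

Orientations are given as a unit quaternion [x, y, z, w].
In Python, from plant import readout, read_camera, sign_off, ctrl gives the robot as it stands.
- The arm moves only by the tool drive_tool, never from a script. Its argument "steps" is a list of rows, each a list of 5 numbers: the shift along the tool's x, y, z in cm, then the turn about the tool's x in degrees, then the opening, from 0 (shut) to 1 (fully open). A call has 1 to 10 rows; each row shifts and turns the commanded pose from where the row before left it, along the tool's axes as they then stand; what a row does not reach is not made up. A row lasts 1/10 s, in which the tool goes at most 50 mm and 8.59 degrees, less where a joint would pass 70% of its speed; a pose out of reach is approached as far as the arm can. A call is refused whole if a number of a shift passes 5 or a number of a turn 8.59, either way. A call with a gripper value outside its range is refused whole. The fingers move at their own pace and stop on an object; "force" is the grip in N (left out, the last holds). Time passes only in rows, so rows that do not move let the fingers close. It gives the time, the measured TCP pose, the force and the opening at its end, in the units of the state.
- readout.get_state(): the state, without advancing time (a new reading comes with each control period).
- read_camera(name): name is "scene" or "top" or "wrist"; returns a dict with "frame" (384x512x3 uint8, red, green, blue), "vertical_fov" (degrees; the focal length in pixels is half the picture's height over the tangent of half this angle, whatever the lens; pixels are square), "cx", "cy" (the principal point, pixels), "eye" and "orientation" of the camera in the world. Camera axes: x right, y up, looking along -z (the intrinsics and any distortion apply to the point x, -y, -z); pixel columns grow to the right and rows downward; lengths in m; the calibration is good to about 2 mm. A picture is of the moment at which its call begins. There is no depth.
- sign_off(): hands the job in, once; it reports no verdict.
The state is a dict: "time": time; "qpos": joint angles; "dq": joint speeds; "joint_efforts": joint torques, N m; "eef_pos": TCP position; "tcp_rot": TCP orientation; "contact_force": force on the tool from outside, world axes, zero at the start; "wrist_torque": the same for the moment, N m; "opening": opening from 0.0 (shut) to 1.0 (fully open).
Only numpy, scipy, OpenCV 4.12 (cv2) and the standard library are available. Lean on these libraries where they do the work, as an engineer would, in place of code of your own. Each camera call takes 0.05 s, during which the arm holds its last target. There are 200 camera calls.

## Task

On the gilding jig, slide the carriage that carries the elephant fully home against the stop, its plate passing under the bridge; then turn the thumbscrew on top of the bridge clockwise until it seats. Back the thumbscrew off a quarter turn and finish while still gripping it, holding it still there with the carriage still home. Leave the loose things around the jig where they stand.

Things in the scene. Friction and masses are not known exactly. Their poses are not given: they have to be found in the camera images.
- jig: Jig fixed to the bench: dark steel bed 380 x 116 x 12 mm (its x, y, z) with two aluminium guide rails along x (tops 26 mm above the bench), a steel stop block at the +x end (top at 34 mm) and an aluminium bridge across y, centred at x = +115 mm: 36 mm long in x, 116 mm wide, underside at 38 mm, top at 50 mm, with a round boss to 56 mm under the thumbscrew. Origin: centre of the bed's underside, on the bench; +x runs along the rails towards bridge and stop.
- carriage (a joint): Position (m) of the aluminium carriage plate (215 x 68 x 10 mm, top at 23 mm) along the jig's rails: 0 drawn fully back, growing towards the jig's +x, 0.110 fully home against the stop. It slides with about 2.5 N of friction and stays where it is left; it cannot lift or turn.
- saddle (a point): Point inside the saddle block of the gilded elephant fixed on the carriage, 64 mm above the bench, 15 mm below the saddle's flat top (79 mm). The saddle block is 28 mm long (point x), 40 mm wide (point y, flat upright sides to grip) and 32 mm high. Elephant about 80 mm long on a plinth 80 x 44 mm, head towards point -x, tail towards the bridge. Axes as the jig's. It lies at jig x = joint value - 125 mm, on the jig's centre line; at home it is 130 mm from the thumbscrew's axis.
- thumbscrew (a joint): Angle (rad) of the thumbscrew, growing clockwise seen from above (tightening). It seats at 3.60, a hard stop, where it will turn no farther; it takes about 0.09 N m to turn and stays where it is left. A quarter turn off its seat is 2.03. At 0 the wing lies along the jig's x. Its height does not change noticeably.
- wing_grip (a point): Point on the thumbscrew's vertical axis (jig x = +115 mm, y = 0), 75.5 mm above the bench, the height to grip, inside the wing: an upright flat black plastic bar 44 mm long (point x), 12 mm thick (point y, the faces to grip) and 26 mm high, from 61.5 to 87.5 mm above the bench. It turns with the thumbscrew; below it is a round collar 26 mm across on the boss.
- spare_elephant: Bystander: loose gilded elephant without a saddle, 80 x 44 mm, 57 mm high, standing on the bench beside the jig. Origin: centre of its underside.
- finial: Bystander: loose gilded spire, foot 48 mm across, 92 mm high, on the bench. Origin: centre of its underside.
- jar: Bystander: loose glass jar with a steel lid, 54 mm across, 62 mm high, on the bench. Origin: centre of its underside.

How it is judged:
On the way, in this order (a step that is already met when the one before it is completed fails the run):
1. the carriage is fully home against the stop (value of joint carriage above 0.106 m), for 0.2 s.
2. with the carriage home, the thumbscrew is turned clockwise until it seats (value of joint carriage above 0.106 m and value of joint thumbscrew above 3.5 rad), for 0.1 s.
At the end, for the whole second after the job is handed in: The carriage is within 4 mm of its stop; the thumbscrew stands still a quarter turn (1.57 rad, give or take 0.3 rad) back from its seat; the fingers grip its wing (contact force above 6 N); the three bystanders stand upright within 30 mm of where they were (value of joint carriage above 0.106 m and value of joint thumbscrew between 1.73 and 2.33 rad and velocity of joint thumbscrew between -0.1 and 0.1 rad/s and contact force between the fingers and thumbscrew above 6 N and distance of each of spare_elephant, finial, jar from where it was at the start of the episode below 0.03 m and angle between each of spare_elephant, finial, jar's own z axis and vertical below 0.3 rad); the arm keeps its last pose, push and grip.
It fails at once if a bystander is pushed more than 30 mm away or knocked over (distance of any of spare_elephant, finial, jar from where it was at the start of the episode above 0.03 m or angle between any of spare_elephant, finial, jar's own z axis and vertical above 0.5 rad).
It also fails if it takes over 61 s, if anything falls off the work surface, if the arm or the gripper's body presses on something with over 40 N, if the wrist force passes 120 N, or if a joint passes its speed limit or range.

## Working session

There is one attempt and no reset: what is moved stays moved. The work goes in short steps, Python scripts to look and compute and a tool call to move; the robot and the scene stay as the last step left them, time stands still between calls to the robot, and variables do not carry over. Pictures are saved under pics/ and viewed, about 8 in all and at most 12, crops included, and the job is handed in when it is done.

Besides the shell and the picture viewer there is one more tool, called after ">>>" as name(argument=value, ...) on one line, values as JSON. drive_tool: Moves the arm, as the interface text tells. Its arguments: {"type":"object","properties":{"steps":{"type":"array","items":{"type":"array","items":{"type":"number"}}},"force":{"type":"number"}},"required":["steps"]}

```bash
mkdir -p pics; ls
cat > h.py <<'E'
import numpy as np,cv2
from scipy.spatial.transform import Rotation as R
def ray(c,u,v):
    f=c['frame'].shape[0]/2/np.tan(np.radians(c['vertical_fov'])/2)
    d=R.from_quat(c['orientation']).apply([(u-c['cx'])/f,-(v-c['cy'])/f,-1]); return np.array(c['eye']),d
def onz(c,u,v,z):
    e,d=ray(c,u,v); return e+d*(z-e[2])/d[2]
def proj(c,p):
    f=c['frame'].shape[0]/2/np.tan(np.radians(c['vertical_fov'])/2)
    q=R.from_quat(c['orientation']).inv().apply(np.array(p)-c['eye']); return c['cx']+f*q[...,0]/-q[...,2],c['cy']-f*q[...,1]/-q[...,2]
E
python3 - <<'E'
from plant import *
import cv2,pickle
print(readout.get_state(),ctrl.grasp_offset)
for n in('top','scene'):
    c=read_camera(n); pickle.dump(c,open(n+'.pkl','wb')); print({k:v for k,v in c.items() if k!='frame'})
    cv2.imwrite(f'pics/{n}0.png',cv2.resize(c['frame'][:,:,::-1],(768,576)))
E
```

```text
pics
{'time': 0.0, 'qpos': array([ 1.10301011e+00,  2.87170430e-01,  1.57821622e+00,  6.78879417e-06,
        1.27856641e+00, -1.50019562e-01]), 'dq': array([ 0.00034003,  0.00026155, -0.00049377, -0.00142498,  0.00018089,
       -0.00035908]), 'joint_efforts': array([ 1.42135883e-03, -4.05988491e+01, -2.92627680e+01, -6.36132836e-05,
        5.93276738e-03, -1.69068908e-06]), 'eef_pos': array([0.21058039, 0.64061156, 0.22992275]), 'tcp_rot': array([ 0.11108167,  0.69845577, -0.11267033,  0.69794398]), 'contact_force': array([-0.8147132 ,  0.08497234, -0.42355671]), 'wrist_torque': array([-0.01335264,  0.00721949, -0.01812831]), 'opening': 1.0015883992903392} 0.0187
{'vertical_fov': 44.61614227096699, 'cx': 249.66420954758948, 'cy': 182.77486648182932, 'eye': array([ 0.45069503, -0.01999331,  0.97327951]), 'orientation': array([-0.0668089 ,  0.06313083,  0.7110934 , -0.6970633 ])}
{'vertical_fov': 51.959186404156306, 'cx': 256.6268918023114, 'cy': 186.75623101064332, 'eye': array([ 1.10658329, -0.35904928,  0.74314347]), 'orientation': array([0.33244087, 0.17817085, 0.4280908 , 0.82126517])}
```

View pics/top0.png

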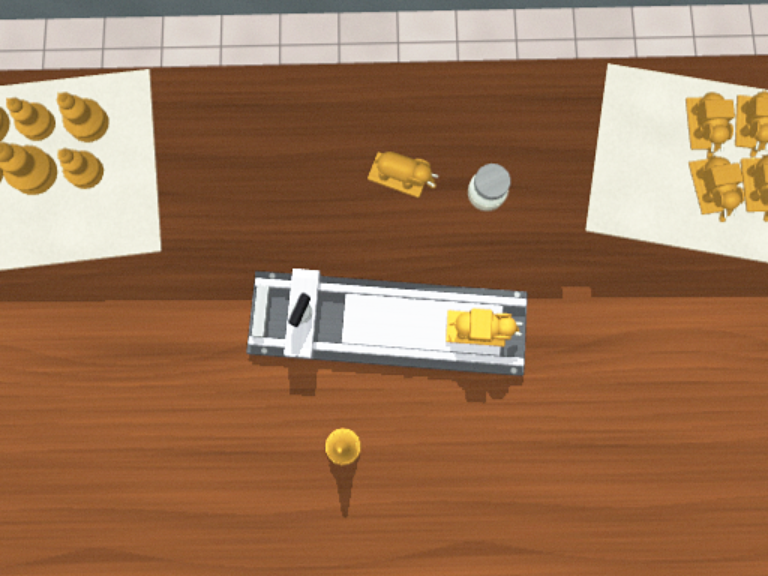

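View pics/scene0.png

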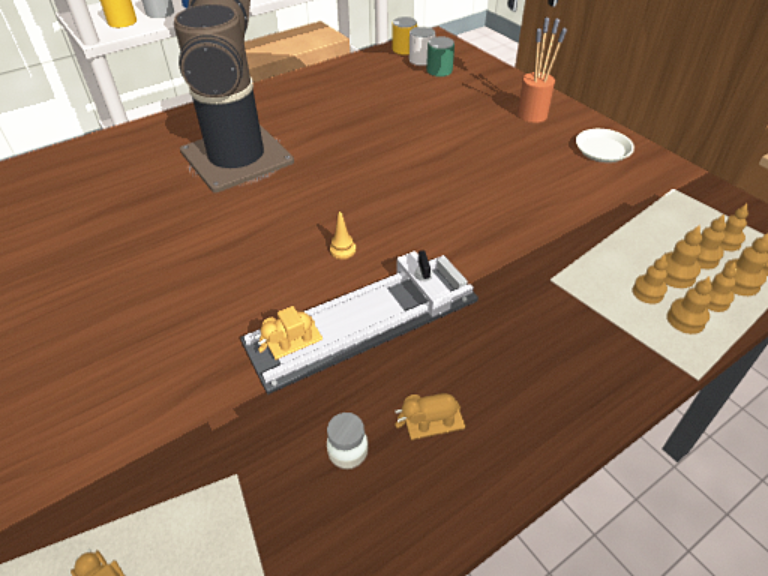

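The top view (768 px wide) shows the jig from (248,270) to (526,375), with the stop at the left (world +y). The elephant is at (483,326), the black wing at (300,310), the spare elephant at (402,173), the jar at (489,187) and the finial at (343,447). The scene view agrees with this.

Run:
```python
import pickle,cv2,numpy as np
from h import *
T=pickle.load(open('top.pkl','rb'));S=pickle.load(open('scene.pkl','rb'))
def blob(c,m,box):
    x0,y0,x1,y1=box; z=np.zeros(m.shape,np.uint8); z[y0:y1,x0:x1]=m[y0:y1,x0:x1]*255
    cs,_=cv2.findContours(z,0,1); k=max(cs,key=cv2.contourArea); return k
hs=lambda c:cv2.cvtColor(c['frame'],cv2.COLOR_RGB2HSV).astype(int)
hT,hS=hs(T),hs(S)
# bed: low-saturation region
k=blob(T,(hT[...,1]<75)|(hT[...,2]>235)&(hT[...,1]<60),(155,170,360,262)); r=cv2.minAreaRect(k); print('bed px',r)
P=cv2.boxPoints(r); print(np.round([onz(T,u,v,.012) for u,v in P],4))
# wing
for n,c,h,b in(('T',T,hT,(185,180,215,235)),('S',S,hS,(270,160,295,190))):
    k=blob(c,h[...,2]<60,b); r=cv2.minAreaRect(k); print(n,'wing',r,cv2.contourArea(k))
    P=cv2.boxPoints(r); print(np.round([onz(c,u,v,.0875) for u,v in P],4)); print(onz(c,*r[0],.0755))
im=T['frame'][170:260,155:360,::-1]; a=cv2.resize(im,None,fx=3.9,fy=3.9,interpolation=cv2.INTER_CUBIC)
b=cv2.resize(S['frame'][155:205,255:325,::-1],None,fx=4.5,fy=4.5,interpolation=cv2.INTER_CUBIC)
o=np.zeros((a.shape[0]+b.shape[0],a.shape[1],3),np.uint8);o[:a.shape[0]]=a;o[a.shape[0]:,:b.shape[1]]=b
cv2.imwrite('pics/c1.png',o);print(o.shape)
```

```text
bed px ((258.579345703125, 213.54827880859375), (185.44058227539062, 59.62665939331055), 4.763641834259033)
[[ 0.5233  0.1615  0.012 ]
 [ 0.6473  0.1529  0.012 ]
 [ 0.6067 -0.2321  0.012 ]
 [ 0.4847 -0.2147  0.012 ]]
T wing ((199.54795837402344, 206.2945098876953), (6.372565269470215, 21.600513458251953), 24.443954467773438) 114.0
[[0.5559 0.0936 0.0875]
 [0.5934 0.0766 0.0875]
 [0.5881 0.0654 0.0875]
 [0.5506 0.0825 0.0875]]
[0.57355335 0.08091426 0.0755    ]
S wing ((282.3301696777344, 175.90565490722656), (18.406312942504883, 5.906503677368164), 74.05460357666016) 80.0
[[0.5533 0.0788 0.0875]
 [0.5566 0.0936 0.0875]
 [0.6119 0.0662 0.0875]
 [0.6085 0.0521 0.0875]]
[0.57362764 0.08024488 0.0755    ]
(576, 800, 3)
```

View pics/c1.png

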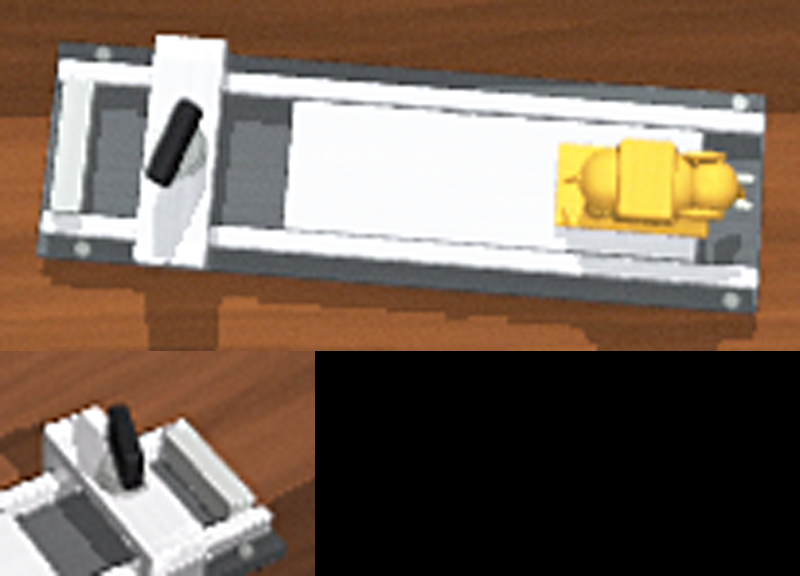

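The crop shows bed corners (58,43), (765,95), (757,312) and (37,260). The saddle top spans (618–673, 140–222). The wing is tilted up and to the right at (175,142), and the two views agree on its axis to 1 mm.

Run:
```python
import pickle
from h import *
T=pickle.load(open('top.pkl','rb'))
g=lambda x,y,z:onz(T,155+x/3.9-.4,170+y/3.9-.4,z)
c=np.array([g(*p,.012) for p in((58,43),(765,95),(757,312),(37,260))]);print(c.round(4),np.linalg.norm(c-np.roll(c,-1,0),axis=1))
x=(c[0]+c[3]-c[1]-c[2])[:2];x/=np.linalg.norm(x);th=np.arctan2(x[1],x[0]);print('jig yaw',np.degrees(th),'ctr',c.mean(0))
y=np.array([-x[1],x[0]])
ax=np.array([.5736,.0806]);print('axis from ctr',c.mean(0)[:2]+.115*x, 'rel',(ax-c.mean(0)[:2])@x,(ax-c.mean(0)[:2])@y)
s=np.mean([g(*p,.079) for p in((620,140),(673,140),(673,222),(619,222))],0)[:2];print('saddle',s,'rel axis',(s-ax)@x,(s-ax)@y)
w=np.degrees(np.arctan2(-.017,.0375));print('wing yaw',w,'cw angle',(np.degrees(th)-w)%180)
r=readout=None
from plant import readout
M=R.from_quat(readout.get_state()['tcp_rot']).as_matrix();print(M.round(3))
for n,p in(('spare',(402,173,.03)),('jar',(489,187,.03)),('fin',(343,447,.04))):print(n,onz(T,p[0]/1.5,p[1]/1.5,p[2]))
```

```text
[[ 0.6377  0.1511  0.012 ]
 [ 0.6017 -0.2262  0.012 ]
 [ 0.4874 -0.2153  0.012 ]
 [ 0.5218  0.1607  0.012 ]] [0.37898062 0.11483794 0.37759268 0.11626837]
jig yaw 84.66004803425542 ctr [ 0.56215526 -0.03242249  0.012     ]
axis from ctr [0.57285772 0.08207841] rel 0.11359708340198107 -0.0008766444062759572
saddle [ 0.54970605 -0.15105176] rel axis -0.23287008915025129 0.00223161012649757
wing yaw -24.38637110180139 cw angle 109.04641913605681
[[-0.001  0.312  0.95 ]
 [-0.002  0.95  -0.312]
 [-1.    -0.002 -0.   ]]
spare [ 0.76997551 -0.05817181  0.03      ]
jar [ 0.74689966 -0.1791616   0.03      ]
fin [0.39791029 0.02831269 0.04      ]
```

>>> drive_tool(steps=[[0, -2, 2, 0, 1], [0, -3.5, 3.1, 0, 1], [0, -3.5, 3.1, 0, 1], [0, -3.5, 3.1, 0, 1], [0, -3.5, 3.1, 0, 1], [0, -3.5, 3.1, 0, 1], [0, -3.5, 3.1, 0, 1], [0, -3.5, 3.1, 0, 1], [0, -3.5, 3.1, 0, 1], [0, -3.5, 3.1, 0, 1]], force=60)

```text
time: 1.1
eef_pos: [0.3903, 0.2277, 0.231]
tcp_rot: [0.112, 0.698, -0.112, 0.698]
contact_force: [0.9, -0.0, -0.6]
opening: 1.002
```

>>> drive_tool(steps=[[0, -3.5, 3.1, 0, 1], [0, -3.5, 3.1, 0, 1], [0, -3.5, 3.1, 0, 1], [0, -3.5, 3.1, 0, 1], [0, -3.5, 3.1, 0, 1], [0, -3.5, 3.1, 0, 1], [0, -3.5, 3.1, 0, 1], [0, -3.5, 3.1, 0, 1], [0, -3.5, 3.1, 0, 1], [0, 0, 0, 0, 1]])

```text
time: 2.1
eef_pos: [0.5578, -0.1616, 0.2305]
tcp_rot: [0.113, 0.698, -0.114, 0.698]
contact_force: [-0.2, 0.5, -0.3]
opening: 0.995
```

>>> drive_tool(steps=[[0, 0, 0, 8.5, 1], [0, 0, 0, 8.5, 1], [0, 0, 0, 8.5, 1], [0, 0, 0, 8.5, 1], [0, 0, 0, 8.5, 1], [0, 0, 0, 8.5, 1], [0, 0, 0, 8.5, 1], [0, 0, 0, 8.5, 1], [0, 0, 0, 8.5, 1], [0, 0, 0, 0.6, 1]])

```text
time: 3.1
eef_pos: [0.5564, -0.156, 0.2308]
tcp_rot: [-0.522, -0.477, 0.523, -0.476]
contact_force: [-0.3, 0.0, 0.3]
opening: 1.001
```

>>> drive_tool(steps=[[2, -0.6, -0.5, 0, 1], [4, 0, 0, 0, 1], [3, 0, 0, 0, 1], [1, 0, 0, 0, 1], [0, 0, 0, 0, 1]])

```text
time: 3.6
eef_pos: [0.5501, -0.1505, 0.1295]
tcp_rot: [-0.522, -0.478, 0.523, -0.475]
contact_force: [1.2, -0.2, -0.1]
opening: 1.001
```

```bash
cat > st.py <<'E'
from plant import *
from h import *
s=readout.get_state();M=R.from_quat(s['tcp_rot']).as_matrix()
print(s['time'],s['eef_pos'].round(4),'yaw y',np.degrees(np.arctan2(M[1,1],M[0,1])).round(2),'down',M[:,0].round(3),'q',np.degrees(s['qpos']).round(1),'F',s['contact_force'].round(1),'T',s['wrist_torque'].round(3),'op',round(s['opening'],3))
E
cat > pic.py <<'E'
import sys
from plant import *
import cv2
fs=[cv2.resize(read_camera(n)['frame'][:,:,::-1],(400,300)) if len(sys.argv)>3 else cv2.resize(read_camera(n)['frame'][:,:,::-1],(768,576)) for n in sys.argv[2:]]
cv2.imwrite('pics/'+sys.argv[1],cv2.hconcat(fs))
E
python3 st.py; python3 pic.py p2.png wrist scene
```

```text
3.6 [ 0.5501 -0.1505  0.1295] yaw y -5.21 down [-0.004  0.002 -1.   ] q [-25.5   9.5 109.8   0.   60.9 -20.3] F [ 1.2 -0.2 -0.1] T [ 0.024 -0.046 -0.002] op 1.001
```

View pics/p2.png

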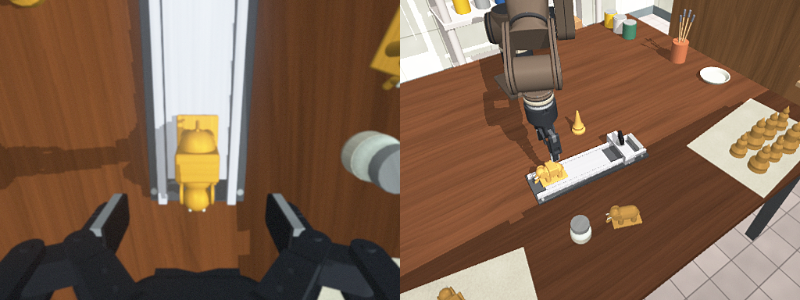

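The wrist view shows the elephant at column 197, midway between the fingers (127 and 267), so it is aligned. Next I descend and grip.

>>> drive_tool(steps=[[3, 0, 0, 0, 1], [3, 0, 0, 0, 1], [2, 0, 0, 0, 1], [0, 0, 0, 0, 0.6], [0, 0, 0, 0, 0.3], [0, 0, 0, 0, 0.3], [0, 0, 0, 0, 0.3], [0, 0, 0, 0, 0.3], [0, 0, 0, 0, 0.3]], force=40)

```text
time: 4.6
eef_pos: [0.5494, -0.1515, 0.054]
tcp_rot: [-0.521, -0.478, 0.524, -0.475]
contact_force: [-10.5, 0.2, 9.8]
opening: 0.457
```

```bash
python3 st.py
```

```text
4.6 [ 0.5494 -0.1515  0.054 ] yaw y -5.24 down [-0.007  0.    -1.   ] q [-25.6  15.7 111.6  -0.2  53.  -20.2] F [-10.5   0.2   9.8] T [ 0.053  1.97  -0.109] op 0.457
```

>>> drive_tool(steps=[[-0.3, -0.1, 0, 0, 0.3], [0, 0, -0.5, 0, 0.3], [0, 0, -1.5, 0, 0.3], [0, 0, -2, 0, 0.3], [0, 0, -2, 0, 0.3], [0, 0, -2, 0, 0.3], [0, 0, -1, 0, 0.3], [0, 0, -0.5, 0, 0.3], [0, 0, 0, 0, 0.3]])

```text
time: 5.5
eef_pos: [0.5587, -0.0553, 0.0541]
tcp_rot: [0.523, 0.477, -0.522, 0.475]
contact_force: [0.9, 2.5, -5.7]
opening: 0.461
```

```bash
python3 st.py
```

```text
5.5 [ 0.5587 -0.0553  0.0541] yaw y -5.29 down [-0.001  0.002 -1.   ] q [-1.60e+01  1.46e+01  1.13e+02  1.00e-01  5.25e+01 -1.08e+01] F [ 0.9  2.5 -5.7] T [ 0.303  0.703 -0.   ] op 0.461
```

>>> drive_tool(steps=[[0, 0, -0.3, 0, 0.3], [0, 0, -0.3, 0, 0.3], [0, 0, -0.2, 0, 0.3], [0, 0, 0, 0, 0.3]])

```text
time: 5.9
eef_pos: [0.5594, -0.0487, 0.0542]
tcp_rot: [-0.522, -0.477, 0.523, -0.476]
contact_force: [-1.6, -1.5, -5.5]
opening: 0.461
```

>>> drive_tool(steps=[[0, 0, -0.2, 0, 0.3], [0, 0, -0.2, 0, 0.3], [0, 0, 0, 0, 0.3], [0, 0, 0, 0, 0.3]])

```text
time: 6.3
eef_pos: [0.5596, -0.0475, 0.0542]
tcp_rot: [-0.521, -0.476, 0.524, -0.477]
contact_force: [-2.7, -12.0, -6.3]
opening: 0.459
```

```bash
python3 st.py
```

```text
6.3 [ 0.5596 -0.0475  0.0542] yaw y -5.27 down [-0.002 -0.005 -1.   ] q [-15.1  14.6 113.   -0.4  52.4  -9.6] F [ -2.7 -12.   -6.3] T [-1.466  1.392 -0.029] op 0.459
```

The carriage is against the stop: the reaction is 12 N and the position matches the expected (0.561, -0.048). I push a little more, hold, release and rise.

>>> drive_tool(steps=[[0, 0, -0.2, 0, 0.3], [0, 0, 0, 0, 0.3], [0, 0, 0, 0, 0.3], [0, 0, 0.3, 0, 0.3], [0, 0, 0, 0, 1], [0, 0, 0, 0, 1], [0, 0, 0, 0, 1], [0, 0, 0, 0, 1], [0, 0, 0, 0, 1], [0, 0, 0, 0, 1]])

```text
time: 7.3
eef_pos: [0.5605, -0.0454, 0.0546]
tcp_rot: [0.523, 0.476, -0.522, 0.477]
contact_force: [-0.6, 0.5, 0.6]
opening: 1.003
```

>>> drive_tool(steps=[[-1, 0, 0, 0, 1], [-3, 0, 0, 0, 1], [-4, 0, 0, 0, 1], [-3, 0, 0, 0, 1], [0, 0, 0, -8.5, 1], [0, 0, 0, -8.5, 1], [0, 0, 0, -8.5, 1], [0, 0, 0, -8.5, 1]])

```text
time: 8.1
eef_pos: [0.5603, -0.0457, 0.1653]
tcp_rot: [0.359, 0.609, -0.359, 0.61]
contact_force: [-0.5, 0.4, 0.2]
opening: 0.999
```

>>> drive_tool(steps=[[0, 0, 0, -8.5, 1], [0, 0, 0, -8.5, 1], [0, 0, 0, -8.5, 1], [0, 0, 0, -8.5, 1], [0, 0, 0, -2.8, 1], [0, 0, 0, 0, 1], [0, 0, 0, 0, 1]])

```text
time: 8.8
eef_pos: [0.5602, -0.0457, 0.1648]
tcp_rot: [0.15, 0.691, -0.15, 0.691]
contact_force: [-0.8, -0.3, -0.4]
opening: 0.999
```

```bash
python3 st.py
python3 - <<'E'
from plant import *
from h import *
import pickle
T=read_camera('top');cv2.imwrite('pics/p3.png',cv2.resize(T['frame'][160:270,100:380,::-1],None,fx=2.8,fy=2.8,interpolation=cv2.INTER_CUBIC))
E
```

```text
8.8 [ 0.5602 -0.0457  0.1648] yaw y 65.43 down [ 0.001 -0.    -1.   ] q [-15.    5.9 109.8   0.   64.3 -80.4] F [-0.8 -0.3 -0.4] T [-0.016  0.03  -0.038] op 0.999
```

View pics/p3.png

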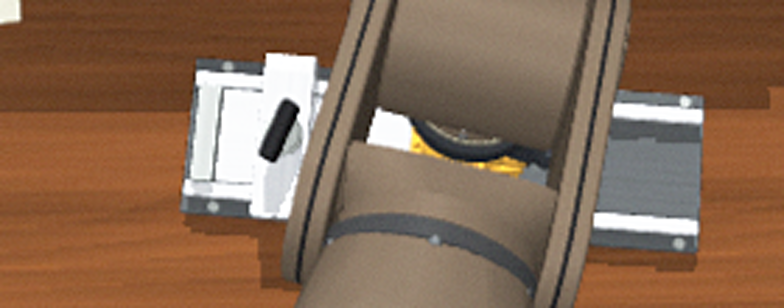

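The plate's front edge (px 217) now meets the stop, and the wing hasn't moved. Next I go over the wing.

>>> drive_tool(steps=[[0, 3, -1, 0, 1], [0, 4, -1.4, 0, 1], [0, 4, -1.4, 0, 1], [0, 1.1, -0.3, 0, 1], [0, 0, 0, 0, 1], [0, 0, 0, 0, 1]])

```text
time: 9.45
eef_pos: [0.573, 0.0808, 0.1643]
tcp_rot: [0.15, 0.691, -0.15, 0.691]
contact_force: [0.6, -0.7, -0.1]
opening: 1.002
```

```bash
python3 st.py
python3 - <<'E'
from plant import *
from h import *
W=read_camera('wrist');h=cv2.resize(W['frame'][:,:,::-1],(512,384));
p=[proj(W,np.array([[.573+a*np.cos(-.426),.0813+a*np.sin(-.426),.0875]]))for a in(-.022,0,.022)]
for u,v in p: cv2.circle(h,(int(u[0]),int(v[0])),3,(0,0,255),1)
cv2.imwrite('pics/p4.png',h);print(p)
E
```

```text
9.45 [0.573  0.0808 0.1643] yaw y 65.49 down [-0.    -0.001 -1.   ] q [ -2.    8.1 107.5  -0.   64.5 -67.5] F [ 0.6 -0.7 -0.1] T [-0.015 -0.069 -0.022] op 1.002
[(array([253.24597977]), array([173.90320137])), (array([253.25424456]), array([201.70401064])), (array([253.26204634]), array([227.9474023]))]
```

View pics/p4.png

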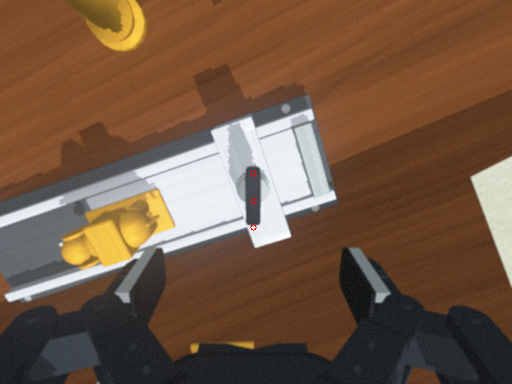

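The wing spans rows 167–223 at column 253, within 2 mm of the predicted points and centred between the fingers. I descend and grip.

>>> drive_tool(steps=[[3, 0, 0, 0, 1], [4, 0, 0, 0, 1], [2, 0, 0, 0, 1], [1, 0, 0, 0, 0.6], [0, 0, 0, 0, 0], [0, 0, 0, 0, 0], [0, 0, 0, 0, 0], [0, 0, 0, 0, 0], [0, 0, 0, 0, 0], [0, 0, 0, 0, 0]], force=60)

```text
time: 10.5
eef_pos: [0.574, 0.0808, 0.0662]
tcp_rot: [0.149, 0.69, -0.15, 0.692]
contact_force: [-2.3, -2.7, 6.1]
opening: 0.13
```

```bash
python3 st.py
```

```text
10.5 [0.574  0.0808 0.0662] yaw y 65.54 down [ 0.002 -0.001 -1.   ] q [-2.000e+00  1.550e+01  1.103e+02 -1.000e-01  5.410e+01 -6.750e+01] F [-2.3 -2.7  6.1] T [-0.419  0.382  0.079] op 0.13
```

>>> drive_tool(steps=[[-0.1, 0, 0, 3, 0], [0, 0, 0, 6, 0], [0, 0, 0, 6, 0], [0, 0, 0, 6, 0], [0, 0, 0, 6, 0], [0, 0, 0, 6, 0], [0, 0, 0, 6, 0], [0, 0, 0, 6, 0]])

```text
time: 11.3
eef_pos: [0.573, 0.0799, 0.0662]
tcp_rot: [0.403, 0.58, -0.405, 0.581]
contact_force: [-3.2, -5.1, 4.0]
opening: 0.124
```

```bash
python3 st.py
```

```text
11.3 [0.573  0.0799 0.0662] yaw y 20.35 down [-0.001 -0.003 -1.   ] q [ -2.   15.4 110.4  -0.2  54.2 -22.2] F [-3.2 -5.1  4. ] T [-0.957  0.437  0.17 ] op 0.124
```

>>> drive_tool(steps=[[0, 0, 0, 6, 0], [0, 0, 0, 6, 0], [0, 0, 0, 6, 0], [0, 0, 0, 6, 0], [0, 0, 0, 6, 0], [0, 0, 0, 0, 0]])

```text
time: 11.9
eef_pos: [0.572, 0.0798, 0.0662]
tcp_rot: [-0.538, -0.456, 0.542, -0.457]
contact_force: [-5.1, -6.2, 6.9]
opening: 0.127
```

```bash
python3 st.py
```

```text
11.9 [0.572  0.0798 0.0662] yaw y -9.54 down [-0.003 -0.004 -1.   ] q [ -2.   15.4 110.4  -0.3  54.3   7.7] F [-5.1 -6.2  6.9] T [-1.082  0.828 -0.145] op 0.127
```

>>> drive_tool(steps=[[0, -0.1, 0.1, 4, 0], [0, 0, 0, 4, 0], [0, 0, 0, 4, 0], [0, 0, 0, 4, 0], [0, 0, 0, 2, 0]])

```text
time: 12.4
eef_pos: [0.5715, 0.0799, 0.0663]
tcp_rot: [-0.604, -0.366, 0.605, -0.367]
contact_force: [-4.3, -3.0, 4.7]
opening: 0.123
```

```bash
python3 st.py
```

```text
12.4 [0.5715 0.0799 0.0663] yaw y -27.55 down [-0.001 -0.002 -1.   ] q [-2.100e+00  1.530e+01  1.106e+02 -1.000e-01  5.420e+01  2.560e+01] F [-4.3 -3.   4.7] T [-0.583  0.624  0.061] op 0.123
```

>>> drive_tool(steps=[[0, 0, 0, 3, 0], [0, 0, 0, 3, 0], [0, 0, 0, 2, 0]])

```text
time: 12.7
eef_pos: [0.5713, 0.0799, 0.0663]
tcp_rot: [-0.627, -0.325, 0.629, -0.326]
contact_force: [-3.7, -1.5, 5.1]
opening: 0.123
```

```bash
python3 st.py
```

```text
12.7 [0.5713 0.0799 0.0663] yaw y -35.15 down [-0.002 -0.003 -1.   ] q [ -2.   15.3 110.6  -0.2  54.2  33.3] F [-3.7 -1.5  5.1] T [-0.308  0.658  1.519] op 0.123
```

The torque jumped from 0.06 to 1.5 N m after about 100° of turn. The prediction was 97°, so the screw is seated. I press a little more, hold, and look.

>>> drive_tool(steps=[[0, 0, 0, 1.5, 0], [0, 0, 0, 0, 0], [0, 0, 0, 0, 0], [0, 0, 0, 0, 0]])

```text
time: 13.1
eef_pos: [0.5713, 0.0799, 0.0663]
tcp_rot: [-0.63, -0.318, 0.632, -0.32]
contact_force: [-4.3, -1.7, 4.5]
opening: 0.123
```

```bash
python3 st.py;python3 - <<'E'
from plant import *
import cv2
W=read_camera('wrist')['frame'];S=read_camera('scene')['frame']
cv2.imwrite('pics/p5.png',cv2.hconcat([cv2.resize(W[:,:,::-1],(400,300)),cv2.resize(S[130:250,160:320,::-1],(400,300))]))
E
```

```text
13.1 [0.5713 0.0799 0.0663] yaw y -36.34 down [-0.002 -0.005 -1.   ] q [ -2.   15.3 110.6  -0.3  54.2  34.5] F [-4.3 -1.7  4.5] T [-0.401  0.616  1.911] op 0.123
```

View pics/p5.png

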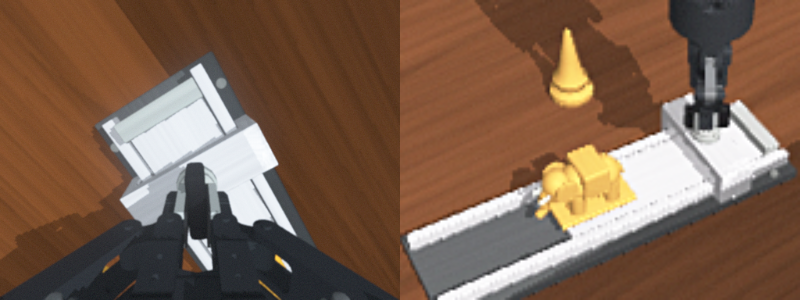

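The wing is held in the fingers and along the seat direction, and the carriage is home. I back off to tool yaw of about 58°.

>>> drive_tool(steps=[[0, 0, 0, -6, 0], [0, 0, 0, -6, 0], [0, 0, 0, -6, 0], [0, 0, 0, -6, 0], [0, 0, 0, -6, 0], [0, 0, 0, -6, 0], [0, 0, 0, -6, 0], [0, 0, 0, -6, 0], [0, 0, 0, -6, 0], [0, 0, 0, -6, 0]])

```text
time: 14.2
eef_pos: [0.573, 0.0799, 0.0663]
tcp_rot: [0.389, 0.589, -0.389, 0.592]
contact_force: [1.1, -2.6, -0.0]
opening: 0.122
```

>>> drive_tool(steps=[[0, 0, 0, -6, 0], [0, 0, 0, -6, 0], [0, 0, 0, -6, 0], [0, 0, 0, -6, 0], [0, 0, 0, -6, 0], [0, 0, 0, -4, 0], [0, 0, 0, 0, 0], [0, 0, 0, 0, 0], [0, 0, 0, 0, 0]])

```text
time: 15.1
eef_pos: [0.5738, 0.0805, 0.0663]
tcp_rot: [0.202, 0.676, -0.201, 0.68]
contact_force: [5.7, -0.7, -0.3]
opening: 0.131
```

```bash
python3 st.py;python3 - <<'E'
from plant import *
import cv2
W=read_camera('wrist')['frame'];S=read_camera('scene')['frame']
cv2.imwrite('pics/p6.png',cv2.hconcat([cv2.resize(W[:,:,::-1],(400,300)),cv2.resize(S[130:370,120:440,::-1],(400,300))]))
E
```

```text
15.1 [0.5738 0.0805 0.0663] yaw y 56.92 down [ 0.005 -0.    -1.   ] q [ -2.   15.3 110.5   0.   53.9 -59. ] F [ 5.7 -0.7 -0.3] T [-0.121 -0.852  0.061] op 0.131
```

View pics/p6.png

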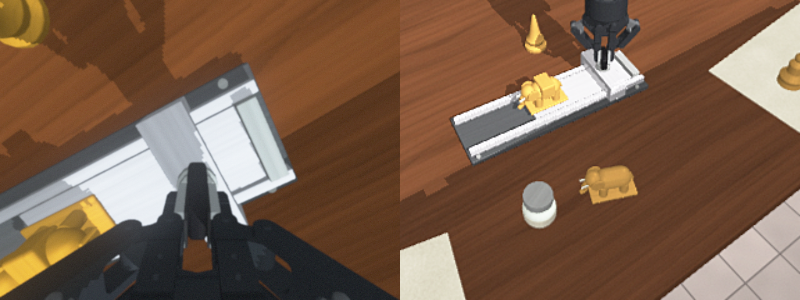

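The wing is gripped at tool yaw 56.9°, which puts the screw at about 2.06 rad (target 2.03). The carriage is home and all three bystanders are upright.

```bash
python3 -c "
from plant import *
print(sign_off())"
```

```text
the job is handed in; nothing more can be done
None
```

The job is handed in at about 15 s of the 61 s allowed; sign-off gives no verdict.

- **Carriage:** I gripped the elephant by its saddle and slid the carriage home. The stop pushed back with 12 N at the expected position, and the later pictures show it still there.
- **Seating the screw:** I turned the thumbscrew about 100° clockwise until the torque jumped from 0.06 to 1.9 N m. From the images I had predicted 97° to the seat.
- **Backing off:** I turned it back to a tool yaw of 56.9°. That puts the screw at about 2.06 rad against the 2.03 target, inferred from the tool and jig angles rather than measured directly.
- **Grip at hand-in:** The fingers still held the wing, with the grip set to 60 N and the opening (0.13, about 11 mm) matching the 12 mm wing.
- **Bystanders:** In the last picture the spare elephant, finial and jar were all upright and looked unmoved. I did not measure their positions again.

**Disagreements:** At the seat the tool went about 4° past the predicted angle, which I put down to give in the grip. I gripped the wing with the tool tip at 66 mm to stay clear of the collar, so the grasp point sat near 85 mm, above the 75.5 mm suggested.

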